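# Find the hidden catch tile of the spice chest

### The arm

A 6-joint arm with a two-finger parallel gripper is mounted at the origin on the work surface. World frame = base frame: x ahead of the robot, y to its left, z up, the work surface at z = 0. Lengths are in mm, angles in rad, forces in N, time in s.
With the tool pointing down it reaches from about 400 to 925 mm from the base axis. Payload 12.5 kg.
Tool frame: the origin (TCP) lies where the fingers leave the gripper's body, on its centre line; the fingertips stand 78 mm ahead of it and the grasp point (between the pads) lies 59 mm ahead of it (env.tip_extent is the distance from the TCP to the fingertips, in mm); z points along the fingers, y is the direction in which the jaws open and shut (so a half turn about z gives the same grasp; the last joint's range is limited). The gripper opens to 95 mm and grips with 3 to 60 N. Pads are 20 mm wide; open, the fingers measure 119 mm over their backs; the gripper's body (75 mm by 180 mm) begins 59 mm behind the grasp point.
Start: joints at [-1.303, 0.491, 1.559, -0, 1.092, -0.106], TCP at [228.244, -581.844, 292.261] pointing down, gripper open.
Joint ranges: [-3.1, 3.1], [-0.84, 2.19], [0.05, 2.79], [-1.13, 4.28], [0.06, 2.93], [-2.69, 2.69]. Speed limits (rad/s): [2.22, 2.22, 2.79, 3.14, 3.14, 3.14].

### API

Orientations are given as [roll, pitch, yaw] about the fixed x, y, z axes, in that order (R = Rz(yaw) Ry(pitch) Rx(roll)).
In Python, from cell import env gives the robot as it stands. The module is installed in compiled form; this text tells all that it offers.
- The arm moves only by the tool play_rows, never from a script. Its argument "targets" is a list of rows, each an object with "linear": the shift along the tool's x, y, z in mm, a list of three; "turn": the turn about the tool's z in rad. A call has 1 to 20 rows; each row is the pose to reach, as a shift and turn from the pose commanded when the call began, along the tool's axes at that moment; what a row does not reach only later rows make up. A row lasts 1/8 s, in which the tool goes at most 62.5 mm and 10.7 degrees, less where a joint would pass 70% of its speed; a pose out of reach is approached as far as the arm can. A call with a gripper value outside its range is refused whole. "hand" is the finger opening in mm, from 0 to 95.1, set as the call begins (left out, the last holds). The fingers move at their own pace and stop on an object; the grip force is fixed at half the most. Time passes only in rows, so rows that repeat a pose let the fingers close. It gives the time, the measured TCP pose, the force and the opening at its end, in the units of the state.
- env.state(): the state, without advancing time (a new reading comes with each control period).
- env.read_camera(name): name is "side" or "top"; returns (picture, depth): 400x640x3 uint8, red, green, blue; 400x640 float32, mm along the optical axis (not along the pixel's ray), 0 where there is no reading.
- env.camera_params(name): a dict with "fx", "fy", "cx", "cy" (pixels), "R" (3x3) and "t" (3): a world point X has camera coordinates R X + t. Camera axes: x right, y down, z forward; pixel columns grow to the right and rows downward; lengths in mm; the calibration is good to about 2 mm. A picture is of the moment at which its call begins. camera_params takes no time and is no camera call.
- env.job_done(): hands the job in, once; it reports no verdict.
The state is a dict: "t": time; "joints": joint angles; "qvel": joint speeds; "tau": joint torques, N m; "eef_pos": TCP position; "tcp_rot": TCP orientation; "ft_force": force on the tool from outside, world axes, zero at the start; "moment": the same for the moment, N m; "opening": opening from 0.0 (shut) to 1.0 (fully open).
Only numpy, scipy, OpenCV 4.12 (cv2) and the standard library are available. Lean on these libraries where they do the work, as an engineer would, in place of code of your own. Each camera call takes 0.05 s, during which the arm holds its last target.

### The job

The drawer of the wooden spice chest has a hidden catch: one of the five identical tiles set flush in the chest's top is really a push button. Feel along the tiles with the fingertips until one gives way, and press that one fully in so that the drawer springs out; do not push or pull the drawer itself. Leave the drawer out, take the hand clear, and leave the regulator weight, salt cellar, funnel and pressure cooker standing where they are.

Things in the scene. Friction and masses are not known exactly. Their poses are not given: they have to be found in the camera images.
- chest: Fixed wooden spice chest, 130 mm (its x) by 370 mm (its y), flat top 85 mm above the counter. Origin on the counter, under the middle of the tile strip; x points to the drawer front, y along the strip, z up; it reaches from y = -155 to +215 mm and x = -65 to +65 mm.
- strip (a point): Middle of the tile strip, on the chest's top face; axes as the chest's. Five identical tiles (white, blue diamond), 64 mm in x by 48 mm in y, centred at y = -100, -50, 0, 50, 100 mm, 2 mm joints, all flush with the wood. Four are rigid; one, another each time and unmarked, is the catch.
- catch (a joint): How far the one push-button tile is pressed in, m: 0 flush with the top, 0.006 fully in. It moves straight down, gives way at about 4 N and stays in where it is left (a push that stops early leaves it part-way; press again).
- drawer: Shallow drawer in the chest, light wood front 344 mm by 54 mm on the +x side of the chest. Origin and axes as the chest's when shut. Linked to the catch: comes out along the chest's +x by 5 mm for each 1 mm the catch is pressed, 30 mm with the catch fully in. Not to be pushed or pulled with the fingers.
- weight: Loose steel pressure regulator weight, 30 mm across, 42 mm high, standing on the plain wooden end of the chest's top, near y = +175 to +190 mm of the chest. Origin at the centre of its underside, z up. Must stay.
- salt: Loose white ceramic salt cellar, 84 mm across, 50 mm high, on the counter. Origin at the centre of its underside, z up. Must stay.
- funnel: Loose aluminium funnel standing mouth down, 100 mm across, 105 mm high, on the counter. Origin at the centre of its underside, z up. Must stay.
- cooker: Loose closed pressure cooker, 226 mm across, 188 mm high, with a black handle reaching 250 mm along its y from its axis. Origin at the centre of its underside, z up. Must stay.

How it is judged (in metres and radians):
On the way:
1. the catch tile is pressed in and the drawer has sprung out (value of joint catch above 0.0045 m and x of drawer in the frame of chest above 0.02 m), for 0.1 s.
At the end, for the whole second after the job is handed in: The catch tile is in by more than 4.5 of its 6 mm, the drawer is out by more than 20 mm, and the weight, salt cellar, funnel and cooker stand upright (within 0.2 rad) and within 20 mm of where they were (all of step 1 and distance of each of weight, salt, funnel, cooker from where it was at the start of the episode below 0.02 m and angle between each of weight, salt, funnel, cooker's own z axis and vertical below 0.2 rad); the robot touches nothing.
It fails at once if the drawer is pushed or pulled by the robot (contact force between any of the arm, the fingers and drawer above 1 N).
It fails at once if a bystander is knocked over, shoved, lifted or carried (distance of any of weight, salt, funnel, cooker from where it was at the start of the episode above 0.02 m or angle between any of weight, salt, funnel, cooker's own z axis and vertical above 0.5 rad).
It also fails if it takes over 42 s, if anything falls off the work surface, if the arm or the gripper's body presses on something with over 40 N, if the wrist force passes 120 N, or if a joint passes its speed limit or range.

## Working session

There is one attempt and no reset: what is moved stays moved. The work goes in short steps, Python scripts to look and compute and a tool call to move; the robot and the scene stay as the last step left them, time stands still between calls to the robot, and variables do not carry over. Pictures are saved under pics/ and viewed, and the job is handed in when it is done.

Besides the shell and the picture viewer there is one more tool, called as name(argument=value, ...), one argument or row to a line, values as JSON. play_rows: Moves the arm, as the interface text tells. Its arguments: {"type":"object","properties":{"targets":{"type":"array","items":{"type":"object","properties":{"linear":{"type":"array","items":{"type":"number"}},"turn":{"type":"number"}}}},"hand":{"type":"number"}},"required":["targets"]}

```bash
mkdir -p pics
python3 - <<'E'
from cell import env
import cv2,numpy as np
s=env.state();print(s)
for n in("top","side"):
    p,d=env.read_camera(n);np.savez(n+"0.npz",p=p,d=d)
    cv2.imwrite(f"pics/{n}0.png",p[:,:,::-1]);print(n,env.camera_params(n))
E
```

```text
{'t': 0.0, 'joints': array([-1.30262535e+00,  4.91563639e-01,  1.55944557e+00, -1.21681309e-05,
        1.09168186e+00, -1.05612032e-01]), 'qvel': array([-0.00024703, -0.00063859,  0.00031747, -0.00045721, -0.00122461,
        0.00036402]), 'tau': array([-2.44051280e-04, -6.12645292e+01, -2.58180857e+01,  6.92697521e-02,
        4.82410484e-02, -1.24966509e-04]), 'eef_pos': array([ 228.18392632, -581.69267631,  291.66049954]), 'tcp_rot': array([-3.14049922e+00, -1.05058669e-04,  3.73788564e-01]), 'ft_force': array([-1.09897852, -0.51889148, -0.58295149]), 'moment': array([ 0.02449904, -0.00448564, -0.04018898]), 'opening': 0.999986414638482}
top {'fx': 455.842117584535, 'fy': 455.842117584535, 'cx': 320.25064693558653, 'cy': 199.47334841075545, 'R': array([[ 1.21193399e-02, -9.99926434e-01, -4.98799067e-04],
       [-9.79964936e-01, -1.17782227e-02, -1.98821524e-01],
       [ 1.98801022e-01,  2.89839123e-03, -9.80035588e-01]]), 't': array([  35.64914167,  524.88056017, 1627.64719671])}
side {'fx': 445.55200204999875, 'fy': 445.55200204999875, 'cx': 321.46939815948036, 'cy': 203.49506664083194, 'R': array([[-0.88319079, -0.46898771, -0.00495517],
       [-0.3495056 ,  0.66515568, -0.6598589 ],
       [ 0.31276167, -0.58104944, -0.7513732 ]]), 't': array([ 487.46186772,  208.47011499, 1337.53627548])}
```

View pics/top0.png

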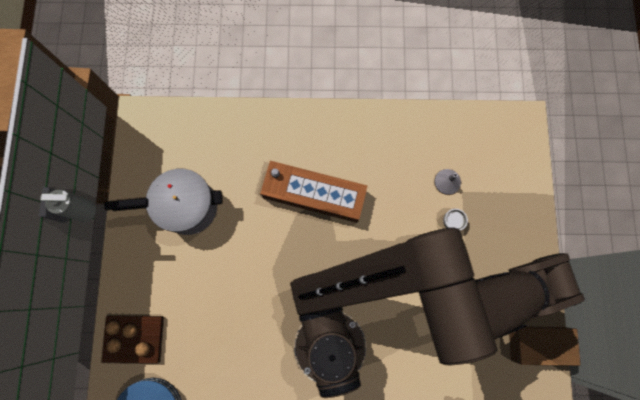

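View pics/side0.png

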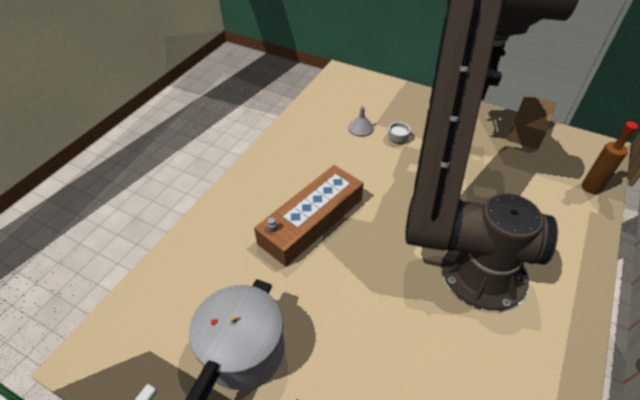

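The top view shows five tile diamonds from about (295,185) to (348,198), with the weight at (277,174), funnel at (448,181) and salt at (456,219). The side view shows the same strip from (295,216) to (338,182). Next I'll measure the diamonds in both views.

```bash
cat > h.py <<'E'
import numpy as np,cv2
from cell import env
def ray(n,u,v):
    c=env.camera_params(n);R=c["R"];o=-R.T@c["t"]
    return o,R.T@np.array([(u-c["cx"])/c["fx"],(v-c["cy"])/c["fy"],1])
def plane(n,u,v,z):
    o,d=ray(n,u,v);return o+d*(z-o[2])/d[2]
def tri(a,b):
    (o1,d1),(o2,d2)=ray("top",*a),ray("side",*b)
    k=np.linalg.lstsq(np.c_[d1,-d2],o2-o1,rcond=None)[0]
    p,q=o1+k[0]*d1,o2+k[1]*d2
    return (p+q)/2,np.linalg.norm(p-q)
E
python3 - <<'E'
from h import *
roi={"top":(262,160,370,225),"side":(255,165,365,262)}
res={}
for n,(a,b,c,d) in roi.items():
    p=np.load(n+"0.npz")["p"];q=cv2.cvtColor(p,cv2.COLOR_RGB2HSV)
    m=cv2.inRange(q,(95,90,40),(125,255,255));mm=np.zeros_like(m);mm[b:d,a:c]=m[b:d,a:c]
    k,l,st,ce=cv2.connectedComponentsWithStats(mm)
    # blueness-weighted centroids
    pts=[]
    for i in range(1,k):
        if st[i,4]<8:continue
        x,y,w,h=st[i,:4];sl=np.s_[y-1:y+h+1,x-1:x+w+1]
        wt=np.clip(p[sl][...,2].astype(float)-p[sl][...,0]-10,0,None)
        yy,xx=np.mgrid[sl];pts.append((np.sum(xx*wt)/wt.sum(),np.sum(yy*wt)/wt.sum()))
        print(n,st[i],pts[-1],ce[i])
    res[n]=sorted(pts)
    z=cv2.resize(p[b-10:d+10,a-10:c+10,::-1],None,fx=5,fy=5,interpolation=cv2.INTER_CUBIC);cv2.imwrite(f"pics/{n}0z.png",z)
T=[]
for a,b in zip(res["top"],res["side"]):
    X,e=tri(a,b);T.append(X);print(X.round(1),round(e,1),plane("top",*a,85).round(1),plane("side",*b,85).round(1))
T=np.array(T);v=T[0]-T[-1];print(np.linalg.norm(v),np.arctan2(-v[0],v[1]), T.mean(0))
E
```

```text
top [291 181   8   8  40] (np.float64(294.8372811534501), np.float64(184.3233779608651)) [294.75 184.3 ]
top [305 184   8   8  40] (np.float64(308.2514401897662), np.float64(187.72687224669605)) [308.25 187.7 ]
top [318 188   8   8  40] (np.float64(321.4553420963937), np.float64(191.221772834513)) [321.425 191.15 ]
top [331 191   8   8  41] (np.float64(334.76314016172506), np.float64(194.57311320754718)) [334.7804878  194.58536585]
top [345 194   8   9  42] (np.float64(348.2652188219809), np.float64(198.08193484698913)) [348.21428571 198.        ]
side [335 180   6   4  24] (np.float64(337.515625), np.float64(181.6144301470588)) [337.5 181.5]
side [324 188   7   5  32] (np.float64(327.2792181890706), np.float64(189.9800558436378)) [327.28125 189.96875]
side [314 197   7   4  28] (np.float64(317.0512510088781), np.float64(198.49919289749798)) [317.  198.5]
side [303 205   7   5  34] (np.float64(306.1672095548317), np.float64(207.20810712993122)) [306.08823529 207.05882353]
side [292 214   7   6  39] (np.float64(295.0519987000325), np.float64(216.46213844653883)) [294.94871795 216.43589744]
[572.1 134.8  88.3] 0.2 [573. 135.  85.] [573.5 132.5  85. ]
[560.1  85.9  88.2] 0.0 [560.9  86.   85. ] [561.6  83.5  85. ]
[547.5  37.8  88.3] 0.4 [548.5  37.9  85. ] [548.7  35.2  85. ]
[535.8 -10.4  88.2] 0.3 [536.6 -10.5  85. ] [537. -13.  85.]
[523.2 -59.2  88.6] 0.5 [524.2 -59.3  85. ] [524.5 -62.3  85. ]
200.04239910345922 -0.2466932169988349 [547.75071768  37.78812939  88.31219959]
```

Diamond pitch is 200.04 mm over four steps, so the fit is good. The height comes out at 88 against 85 nominal, which is within calibration. Strip centre is about (548,37), chest yaw -0.247. Next: close the fingers and travel high to the y=-100 tile, aligned with the chest.

play_rows(
  targets=[
    {"linear": [45, -37, 0], "turn": 0.06},
    {"linear": [90, -73, 0], "turn": 0.12},
    {"linear": [135, -110, 0], "turn": 0.18},
    {"linear": [180, -146, 0], "turn": 0.24},
    {"linear": [225, -183, 0], "turn": 0.3},
    {"linear": [270, -220, 0], "turn": 0.36},
    {"linear": [315, -256, 0], "turn": 0.42},
    {"linear": [360, -293, 20], "turn": 0.48},
    {"linear": [405, -330, 40], "turn": 0.54},
    {"linear": [440, -358, 60], "turn": 0.6},
    {"linear": [465, -378, 80], "turn": 0.62},
    {"linear": [465, -378, 80], "turn": 0.62},
    {"linear": [465, -378, 80], "turn": 0.62},
    {"linear": [465, -378, 80], "turn": 0.62},
  ],
  hand=0,
)

```text
t: 1.85
eef_pos: [522.9, -61.1, 212.9]
tcp_rot: [3.141, -0.001, -0.247]
ft_force: [0.5, -0.8, -0.6]
opening: 0.002
```

play_rows(
  targets=[
    {"linear": [0, 0, 20]},
    {"linear": [0, 0, 38]},
    {"linear": [0, 0, 42]},
    {"linear": [0, 0, 44]},
    {"linear": [0, 0, 45]},
    {"linear": [0, 0, 46]},
    {"linear": [0, 0, 46]},
    {"linear": [0, 0, 46]},
  ],
)

```text
validation failed for argument at $.ta...
```

Run:
```python
from h import *
p,d=env.read_camera("side");cv2.imwrite("pics/s1.png",cv2.resize(p[120:300,200:440,::-1],None,fx=3,fy=3))
```

```text
(no output)
```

View pics/s1.png

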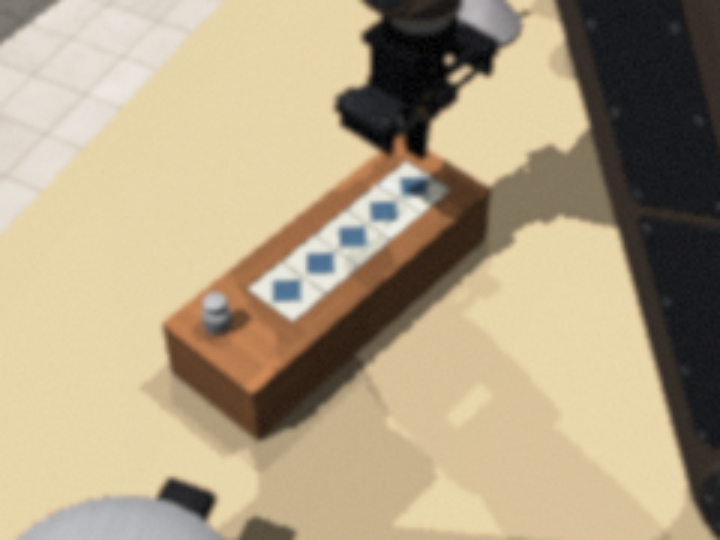

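The image shows the closed fingers at crop pixel (415,150), still above the end tile at (415,187), with the weight untouched. The move was refused because "turn" is required in every row, so I'll resend it.

play_rows(
  targets=[
    {"linear": [0, 0, 20], "turn": 0},
    {"linear": [0, 0, 38], "turn": 0},
    {"linear": [0, 0, 42], "turn": 0},
    {"linear": [0, 0, 44], "turn": 0},
    {"linear": [0, 0, 45], "turn": 0},
    {"linear": [0, 0, 46], "turn": 0},
    {"linear": [0, 0, 46], "turn": 0},
  ],
)

```text
t: 2.78
eef_pos: [523.2, -60.2, 166.4]
tcp_rot: [3.142, -0.0, -0.246]
ft_force: [0.2, -0.2, -0.1]
opening: 0.008
```

play_rows(
  targets=[
    {"linear": [0, 0, 1], "turn": 0},
    {"linear": [0, 0, 2], "turn": 0},
    {"linear": [0, 0, 3], "turn": 0},
    {"linear": [0, 0, 3], "turn": 0},
  ],
)

```text
t: 3.28
eef_pos: [523.1, -60.2, 163.1]
tcp_rot: [3.142, 0.0, -0.246]
ft_force: [-0.2, -0.7, -0.2]
opening: 0.003
```

play_rows(
  targets=[
    {"linear": [0, 0, 0.5], "turn": 0},
    {"linear": [0, 0, 1], "turn": 0},
    {"linear": [0, 0, 1.5], "turn": 0},
    {"linear": [0, 0, 1.5], "turn": 0},
  ],
)

```text
t: 3.78
eef_pos: [523.1, -60.1, 162.8]
tcp_rot: [3.141, -0.001, -0.246]
ft_force: [-4.0, 0.4, 15.7]
opening: 0.004
```

15.7 N with no travel, so tile -100 is rigid. The top is at TCP z of about 163. On to the next tile.

play_rows(
  targets=[
    {"linear": [0, 0, -8], "turn": 0},
    {"linear": [0, -25, -8], "turn": 0},
    {"linear": [0, -50, -8], "turn": 0},
    {"linear": [0, -50, -8], "turn": 0},
    {"linear": [0, -50, -3], "turn": 0},
    {"linear": [0, -50, -1.5], "turn": 0},
    {"linear": [0, -50, -0.5], "turn": 0},
    {"linear": [0, -50, 0], "turn": 0},
    {"linear": [0, -50, 0], "turn": 0},
  ],
)

```text
t: 4.9
eef_pos: [535.0, -12.3, 162.8]
tcp_rot: [3.141, -0.0, -0.247]
ft_force: [-5.9, 0.1, 17.8]
opening: 0.004
```

Tile -50 is rigid too (17.8 N, same height).

play_rows(
  targets=[
    {"linear": [0, 0, -8], "turn": 0},
    {"linear": [0, -25, -8], "turn": 0},
    {"linear": [0, -50, -8], "turn": 0},
    {"linear": [0, -50, -8], "turn": 0},
    {"linear": [0, -50, -3], "turn": 0},
    {"linear": [0, -50, -1.5], "turn": 0},
    {"linear": [0, -50, -0.5], "turn": 0},
    {"linear": [0, -50, 0], "turn": 0},
    {"linear": [0, -50, 0], "turn": 0},
  ],
)

```text
t: 6.02
eef_pos: [547.5, 36.7, 161.7]
tcp_rot: [3.142, -0.0, -0.246]
ft_force: [-0.8, -1.0, 1.7]
opening: 0.008
```

The middle tile gives: 1.3 mm lower with only 1.7 N. I'll press it fully in.

play_rows(
  targets=[
    {"linear": [0, 0, 1], "turn": 0},
    {"linear": [0, 0, 2], "turn": 0},
    {"linear": [0, 0, 3], "turn": 0},
    {"linear": [0, 0, 4], "turn": 0},
    {"linear": [0, 0, 5], "turn": 0},
    {"linear": [0, 0, 5.5], "turn": 0},
    {"linear": [0, 0, 6], "turn": 0},
    {"linear": [0, 0, 6], "turn": 0},
  ],
)

```text
t: 7.02
eef_pos: [547.6, 36.8, 156.8]
tcp_rot: [-3.142, -0.001, -0.246]
ft_force: [-3.9, -2.4, 16.8]
opening: 0.006
```

It bottomed out 6 mm below flush (156.8 against 162.9) at 16.8 N. Now I'll raise the hand straight up and check.

play_rows(
  targets=[
    {"linear": [0, 0, -10], "turn": 0},
    {"linear": [0, 0, -40], "turn": 0},
    {"linear": [0, 0, -80], "turn": 0},
    {"linear": [-40, 0, -120], "turn": 0},
    {"linear": [-90, 0, -150], "turn": 0},
    {"linear": [-130, 0, -170], "turn": 0},
    {"linear": [-130, 0, -170], "turn": 0},
    {"linear": [-130, 0, -170], "turn": 0},
  ],
)

```text
t: 8.02
eef_pos: [421.9, 68.6, 325.7]
tcp_rot: [-3.141, -0.001, -0.246]
ft_force: [1.3, -0.2, -0.3]
opening: 0.003
```

Run:
```python
from h import *
a=env.read_camera("side")[0];b=env.read_camera("top")[0]
f=lambda p,s:cv2.resize(p[s][...,::-1],(390,500))
cv2.imwrite("pics/e1.png",np.hstack([f(a,np.s_[90:300,200:440]),f(b,np.s_[120:260,230:480])]))
cv2.imwrite("pics/e2.png",b[:,:,::-1])
s=env.state();print(s["t"],s["eef_pos"],s["ft_force"])
a0=np.load("side0.npz")["p"];print([plane("side",*q,85).round() for q in[(285,260)]])
```

```text
8.125 [422.13906121  68.38249007 325.09266358] [ 0.15870021 -1.09218014 -0.22984722]
[array([518., 285.,  85.])]
```

View pics/e1.png

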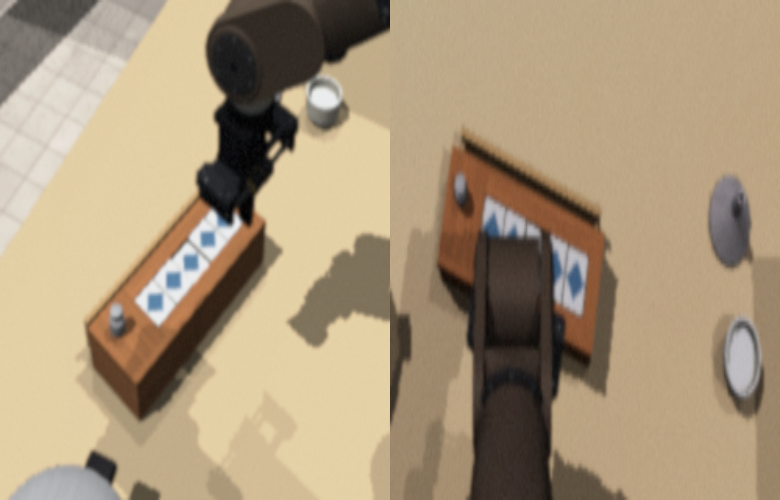

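View pics/e2.png

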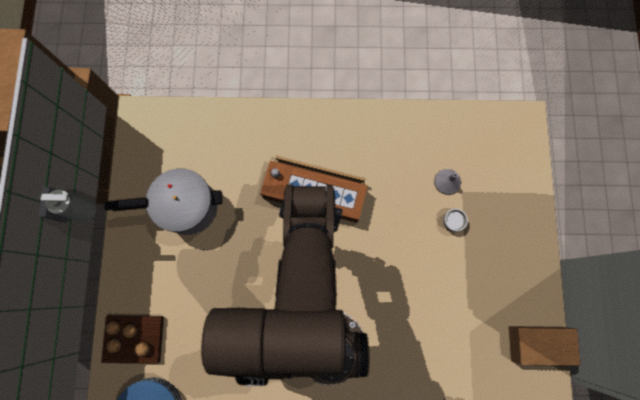

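The drawer's light front edge now stands out beyond the chest, from top-view pixel (278,159) to (364,178). The weight (277,174), funnel (448,181), salt (456,219) and cooker (180,200) are where they were. One quick number for the drawer, then I'll hand in.

Run:
```python
from h import *
o=np.array([548,37.5]);ex=np.array([.97,-.244])
for z in(60,75): print(z,[round(float((plane("top",u,v,z)[:2]-o)@ex),1) for u,v in[(278,159),(321,168.5),(364,178)]])
print(env.job_done())
```

```text
60 [83.5, 89.0, 94.5]
75 [79.5, 85.0, 90.5]
the job is handed in; nothing more can be done
None
```

I felt along the tiles with closed fingers, and the middle one (y = 0) turned out to be the catch. I pressed it fully in and the drawer sprang out. The job is handed in at about 8.1 s of the 42 s allowed; it reported no verdict.

- **Finding the catch:** the tiles at y = -100 and -50 mm were rigid, at 16 to 18 N with no travel. The middle one gave way at under 2 N. I did not test the tiles at +50 and +100.
- **Pressing it in:** it bottomed out about 6 mm below flush at 17 N.
- **Drawer:** the last top view shows its front edge roughly 80–94 mm ahead of the strip centre, against 65 mm for the chest face. That puts it about 15–29 mm out from hand-read pixels, which fits the 30 mm expected only roughly; the low end is under the 20 mm needed. The 6 mm of catch travel is the firmer evidence. The fingers only came down on the tiles, never near the drawer front.
- **Bystanders:** the weight, salt cellar, funnel and cooker sit at the same pixels as before, judged by eye.
- **Hand:** clear of everything, with wrist force at about 1 N, which is noise level.
- **Disagreements:** the cameras put the chest's top at 88 mm against 85 mm stated, but touch confirmed 85 mm. One move call was refused because I left out "turn", and nothing moved.

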